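# Make up the pipe-fitting kit tray

### The job

Make up the kit tray for the next pipe run: stand the piece of pipe on the nest with the tall stub and the threaded socket on the one with the thin stub, and nest the two concentric reducers on the wide low stub, wide ends down, first the one with the narrower top, then the other lowered over it so that it just rests there, loose: do not drop it or press it on, or they wedge. The eccentric reducer and the solid round bar are not part of the kit: leave them standing where they are.

Things in the scene. Friction and masses are not known exactly. Their poses are not given: they have to be found in the camera images.
- kit_tray: open sheet-steel kit tray, 328 x 114 mm, rim 24 mm high, 2 mm floor, lying fixed on the bench with its long side (its x axis) roughly pointing away from the robot. It holds the three nests side by side, 106 mm apart along x, in any order. Origin: centre of the underside.
- reducer_nest: fixed black plastic plate 100 x 106 x 8 mm in the tray with the widest and lowest white turned stub: 36 mm diameter, straight for 10 mm above the plate, coned to 16 mm at its top 22 mm above the plate. Place of the two concentric reducers, which stand on the plate round the stub. Origin: centre of the plate's underside, on the stub's axis; the plate's top is 8 mm above it.
- pipe_nest: fixed black plastic plate 100 x 106 x 8 mm in the tray with the tallest white stub: 32 mm diameter, straight for 20 mm, coned to 12 mm at its top 36 mm above the plate. Place of the piece of pipe (the socket's bore is too small for it). Origin: centre of the plate's underside; plate's top 8 mm above it.
- socket_nest: fixed black plastic plate 100 x 106 x 8 mm in the tray with the thinnest white stub: 22 mm diameter, straight for 16 mm, coned to 8 mm at its top 28 mm above the plate. Place of the threaded socket. Origin: centre of the plate's underside; plate's top 8 mm above it.
- narrow_reducer: concentric steel pipe reducer, loose, 76 mm high, about 0.3 kg, standing wide end down: 60 mm outside at the bottom (bore 54), 8 mm straight, then a cone to a straight top 27 mm outside (bore 20), 20 mm high: grasp there. Goes first, on the reducer nest. Origin: centre of its underside, z up the axis.
- wide_reducer: concentric steel pipe reducer, loose, 76 mm high, about 0.33 kg, standing wide end down: 60 mm outside at the bottom (bore 54), 8 mm straight, then a cone to a straight top 42 mm outside (bore 36), 20 mm high: grasp there. Lowered over the narrow one it rests on its cone, underside about 17 mm above the other's. Origin: centre of its underside, z up the axis.
- pipe_piece: plain piece of steel pipe standing on end, loose, 48 mm outside, 40 mm bore (count on 37), 55 mm high, about 0.28 kg. Origin: centre of its underside, z up.
- pipe_socket: thick-walled steel socket with an inside thread, standing on end, loose, 42 mm outside, 30 mm bore, 40 mm high, about 0.2 kg. Origin: centre of its underside, z up.
- eccentric_reducer: look-alike that stays: eccentric reducer, loose, 76 mm high, 60 mm outside at the bottom, its 36 mm small end on top set 12 mm to one side (its +x) so that one flank is straight. Origin: centre of its underside.
- round_bar: look-alike that stays: offcut of solid round bar standing on end, loose, 28 mm diameter, 78 mm high. Origin: centre of its underside.
There are look-alikes about, which are no part of the job. Leave any red look-alike of the pipe_piece alone.

How it is judged:
At the end, for the whole second after the job is handed in: Narrow reducer, pipe and socket stand upright on their own nests' plates (12, 8, 8 mm off axis at most); wide reducer upright over the narrow (axes within 10 mm, 10 to 28 mm higher); all released, at rest; eccentric reducer and bar upright, moved under 20 mm (horizontal distance between narrow_reducer and reducer_nest below 0.012 m and z of narrow_reducer in the frame of reducer_nest between 0.003 and 0.014 m and angle between each of narrow_reducer, pipe_piece, pipe_socket, eccentric_reducer, round_bar's own z axis and vertical below 0.1 rad and horizontal distance between pipe_piece and pipe_nest below 0.008 m and z of pipe_piece in the frame of pipe_nest between 0.003 and 0.014 m and horizontal distance between pipe_socket and socket_nest below 0.008 m and z of pipe_socket in the frame of socket_nest between 0.003 and 0.014 m and horizontal distance between wide_reducer and narrow_reducer below 0.01 m and z of wide_reducer in the frame of narrow_reducer between 0.01 and 0.028 m and angle between wide_reducer's own z axis and vertical below 0.15 rad and linear speed of each of narrow_reducer, wide_reducer, pipe_piece, pipe_socket below 0.02 m/s and distance of each of eccentric_reducer, round_bar from where it was at the start of the episode below 0.02 m); the robot touches nothing.
It fails at once if the wide reducer is dropped or driven onto the narrow one so that they wedge (over 180 N between their flanks) (contact force between wide_reducer and narrow_reducer above 180 N).
It fails at once if the wide reducer is pressed down on the narrow one with over 80 N (contact force between narrow_reducer and reducer_nest above 80 N and contact force between wide_reducer and narrow_reducer above 5 N).
It also fails if it takes over 104 s, if anything falls off the work surface, if the arm or the gripper's body presses on something with over 40 N, if the wrist force passes 120 N, or if a joint passes its speed limit or range.

### The arm

A 7-joint arm with a two-finger parallel gripper is mounted at the origin on a cart in front of the work surface, level with it; the furniture and walls round the work are solid. World frame = base frame: x ahead of the robot, y to its left, z up, the work surface at z = 0. Lengths are in m, angles in rad, forces in N, time in s.
With the tool pointing down it reaches from about 0.4 to 0.85 m from the base axis. Payload 10.4 kg.
Tool frame: the origin (TCP) lies at the very end of the fingers, on their centre line; the grasp point (between the pads) lies 19 mm behind it; z points along the fingers, y is the line along which they close (so a half turn about z gives the same grasp; the last joint's range is limited). The gripper opens to 85 mm and grips with 20 to 120 N. Pads are 22 mm wide; open, the fingers measure 114 mm over their backs; the gripper's body (76 mm by 85 mm) begins 54 mm behind the grasp point. The pads swing forward as they close: fully open they stand 13 mm farther back than shut.
Start: joints at [-1.303, 0.332, -0.065, 1.46, 0.022, 1.35, -0.088], TCP at [0.179, 0.599, 0.231] pointing down, gripper open.
Joint ranges: [-2.6, 2.6], [-0.5, 2.12], [-1.47, 1.34], [0.16, 2.42], [-1.27, 4.41], [0.06, 2.06], [-2.6, 2.6]. Speed limits (rad/s): [2.22, 2.22, 2.79, 2.79, 3.14, 3.14, 3.14].

### API

Orientations are given as a unit quaternion [x, y, z, w].
In Python, from workcell import manip, optics gives the robot as it stands.
- The arm moves only by the tool jog_arm, never from a script. Its arguments are lists of equal length, an entry for each row: "dr": the turn, a rotation vector about the tool's x, y, z normalised to -1 to 1, where 1 is 4 degrees, a list of three; "translation": the shift along the tool's x, y, z normalised to -1 to 1, where 1 is 0.025 m, a list of three; "jaw": the opening, from 0 (shut) to 1 (fully open). A call has 1 to 10 rows; each row shifts and turns the commanded pose from where the row before left it, along the tool's axes as they then stand; what a row does not reach is not made up. A row lasts 1/10 s, in which the tool goes at most 50 mm and 8.59 degrees, less where a joint would pass 70% of its speed; a pose out of reach is approached as far as the arm can. A call with a number of a shift or a turn outside -1 to 1 is refused whole. A call with a gripper value outside its range is refused whole. The fingers move at their own pace and stop on an object; "squeeze" is the grip in N (left out, the last holds). Time passes only in rows, so rows that do not move let the fingers close. It gives the time, the measured TCP pose, the force, the opening and the grip force at its end, in the units of the state.
- manip.get_obs(): the state, without advancing time (a new reading comes with each control period).
- optics.camera(name): name is "scene" or "top"; returns a dict with "color" (400x640x3 uint8, red, green, blue), "mtx" (3x3 intrinsics, pixels), "R" (3x3) and "t" (3): a world point X has camera coordinates R X + t. Camera axes: x right, y down, z forward; pixel columns grow to the right and rows downward; lengths in m; the calibration is good to about 2 mm. A picture is of the moment at which its call begins. There is no depth.
- manip.hand_in(): hands the job in; it is judged then, once.
The state is a dict: "clock": time; "joint_pos": joint angles; "joint_velocities": joint speeds; "tau": joint torques, N m; "position": TCP position; "ee_rot": TCP orientation; "ft_force": force on the tool from outside, world axes, zero at the start; "torque": the same for the moment, N m; "grip_width": opening from 0.0 (shut) to 1.0 (fully open); "grasp_force": force on a finger pad.
Only numpy, scipy, OpenCV 4.12 (cv2) and the standard library are available. Lean on these libraries where they do the work, as an engineer would, in place of code of your own. Each camera call takes 0.05 s, during which the arm holds its last target. There are 200 camera calls.

## Working session

There is one attempt and no reset: what is moved stays moved. The work goes in short steps, Python scripts to look and compute and a tool call to move; the robot and the scene stay as the last step left them, time stands still between calls to the robot, and variables do not carry over. Pictures are saved under pics/ and viewed, at most 14 in all, crops included, and the job is handed in when it is done.

Besides the shell and the picture viewer there is one more tool, called after "Request:" by a JSON object that holds its "name" and its "arguments". jog_arm: Moves the arm, as the interface text tells. Scaled input: -1 to 1 covers 0.025 m each way for a shift and 4 degrees each way for a turn. Its arguments: {"type":"object","properties":{"dr":{"type":"array","items":{"type":"array","items":{"type":"number"}}},"translation":{"type":"array","items":{"type":"array","items":{"type":"number"}}},"jaw":{"type":"array","items":{"type":"number"}},"squeeze":{"type":"number"}},"required":["dr","translation","jaw"]}

```bash
mkdir -p pics; ls; python3 - <<'E'
from workcell import manip, optics
import cv2,numpy as np
for n in("scene","top"):
    c=optics.camera(n); cv2.imwrite(f"pics/{n}0.png",c["color"][:,:,::-1]); np.savez(f"{n}.npz",**{k:np.array(c[k]) for k in("color","mtx","R","t")})
    print(n,np.round(c["mtx"],1).tolist(),np.round(-np.array(c["R"]).T@np.array(c["t"]),3),np.round(c["R"],3).tolist())
print(manip.get_obs())
E
```

```text
pics
scene [[451.3, 0.0, 320.4], [0.0, 451.3, 196.4], [0.0, 0.0, 1.0]] [-0.074 -0.723  0.851] [[0.749, -0.662, 0.015], [-0.424, -0.498, -0.756], [0.508, 0.56, -0.654]]
top [[389.9, 0.0, 320.1], [0.0, 389.9, 199.3], [0.0, 0.0, 1.0]] [ 0.426 -0.02   0.953] [[-0.011, -1.0, -0.0], [-0.994, 0.011, -0.11], [0.11, -0.001, -0.994]]
{'clock': 0.1, 'joint_pos': array([-1.30260955,  0.33281214, -0.06470312,  1.46085577,  0.02157132,
        1.34988614, -0.08853299]), 'joint_velocities': array([-0.00169933, -0.00100603,  0.00036411, -0.00184872,  0.00104048,
        0.00022274, -0.00090848]), 'tau': array([ 1.31293793e-03, -6.26745415e+01,  4.91116731e-02, -3.92429602e+01,
        1.63793337e-02,  7.02953810e-03, -1.95233662e-05]), 'position': array([0.1790877 , 0.59844608, 0.23059407]), 'ee_rot': array([ 1.44890139e-01,  9.89447546e-01, -6.28937886e-04, -7.80989583e-05]), 'ft_force': array([-0.0345674 , -0.41222401,  0.58292142]), 'torque': array([-0.01866348,  0.00691152,  0.00216664]), 'grasp_force': 0.0, 'grip_width': 1.000421707602335}
```

View pics/top0.png

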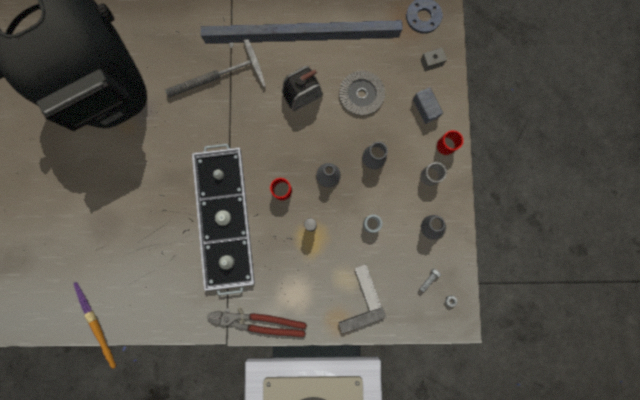

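View pics/scene0.png

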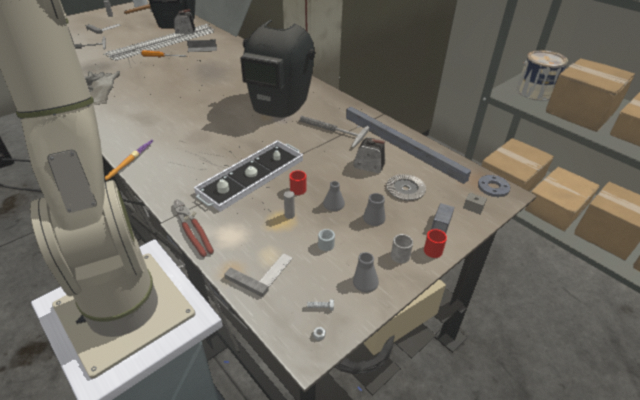

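The top view shows the tray at (222,220) with stubs at (218,174), (223,218) and (227,262). The reducer-like parts are at (328,175), (375,155) and (433,227), the rings at (435,172) and (372,225), and the bar at (310,225). Next I'll take enlarged crops.

```bash
python3 - <<'E'
import cv2,numpy as np
t=np.load("top.npz")["color"][:,:,::-1]; s=np.load("scene.npz")["color"][:,:,::-1]
a=cv2.resize(t[125:255,265:465],None,fx=4,fy=4,interpolation=cv2.INTER_CUBIC)
cv2.imwrite("pics/a.png",a[:520])
b=cv2.resize(s[170:300,270:450],None,fx=4,fy=4,interpolation=cv2.INTER_CUBIC); cv2.imwrite("pics/b.png",b)
c=np.hstack([cv2.resize(t[140:300,185:265],None,fx=3.6,fy=3.6,interpolation=cv2.INTER_CUBIC),cv2.resize(s[130:214,190:306],None,fx=4.3,fy=576/84,interpolation=cv2.INTER_CUBIC)])
cv2.imwrite("pics/c.png",c)
E
```

```text
(no output)
```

View pics/a.png

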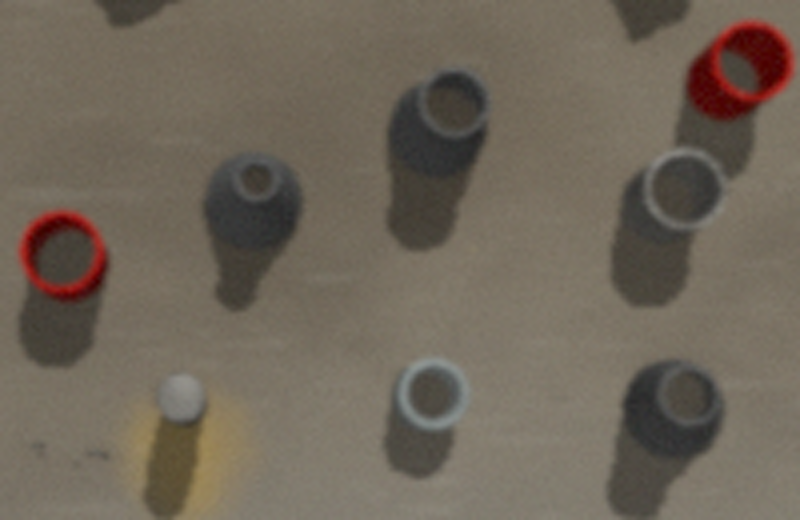

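View pics/b.png

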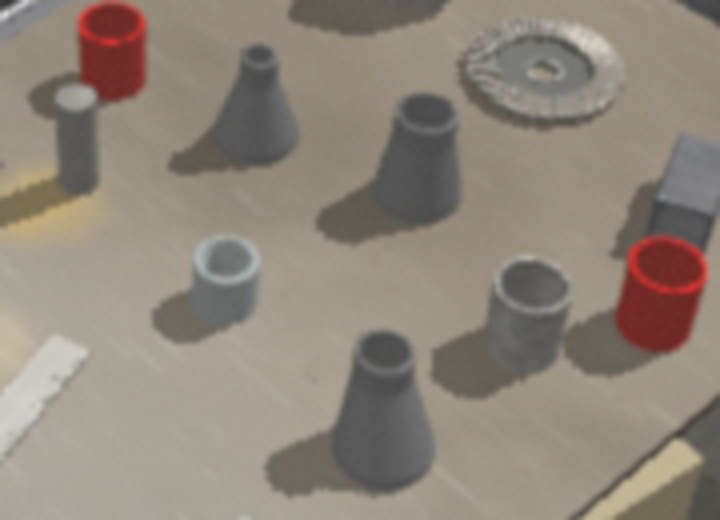

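View pics/c.png

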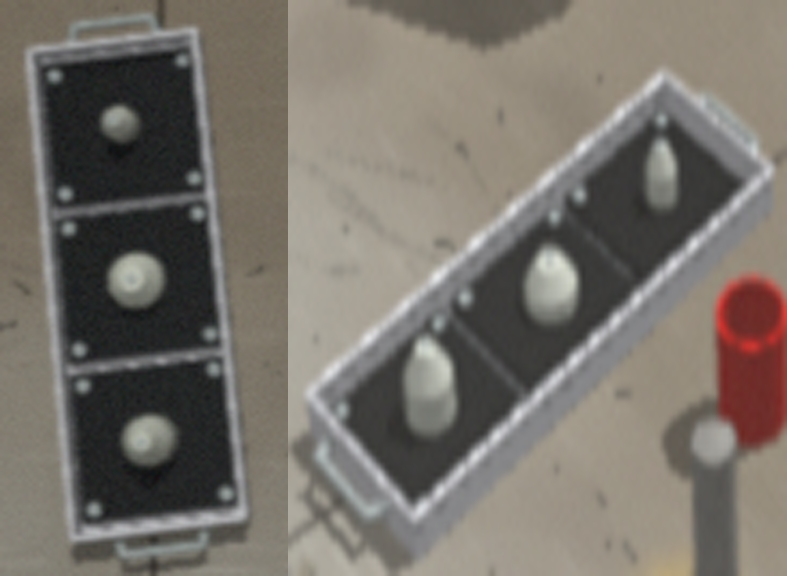

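The pictures settle which part is which:
- **Nests:** the far one has the thin stub (socket), the middle one the wide low stub (reducers), and the near one the tall stub (pipe).
- **Crop a:** narrow reducer top (257,179), wide reducer top (453,102), pipe (684,189), socket (433,394), eccentric reducer (689,393), bar (182,398). The two red pipes are decoys.
- **Crop b:** shows the same tops.

Next I'll turn these pixels into positions, refining the stubs by brightness segmentation.

```bash
cat > h.py <<'E'
import numpy as np,cv2
C={n:np.load(n+".npz") for n in("top","scene")}
def ray(n,u,v,z):
    c=C[n];R,t,K=c["R"],c["t"],c["mtx"]; o=-R.T@t; d=R.T@np.linalg.inv(K)@[u,v,1.]
    return o+d*(z-o[2])/d[2]
def proj(n,X):
    c=C[n];p=c["mtx"]@(c["R"]@np.asarray(X,float)+c["t"]);return p[:2]/p[2]
E
python3 - <<'E'
from h import *
ca=lambda p:((p[0]+.5)/4-.5+265,(p[1]+.5)/4-.5+125)
cb=lambda p:((p[0]+.5)/4-.5+270,(p[1]+.5)/4-.5+170)
for n,z,a,b in[("narrow",.076,(257,179),(258,56)),("wide",.076,(453,102),(427,113)),("pipe",.055,(684,189),(531,285)),("socket",.04,(433,394),(227,262)),("ecc",.076,(689,393),(385,352)),("bar",.078,(182,398),(77,97))]:
    print(n,np.round(ray("top",*ca(a),z),4)[:2],np.round(ray("scene",*cb(b),z),4)[:2])
# base centre guess of wide/ecc (crop a base circle)
for n,a in[("narrowB",(253,203)),("wideB",(436,128)),("eccB",(673,410))]: print(n,np.round(ray("top",*ca(a),.006),4)[:2])
co=[(27,48),(195,30),(245,520),(74,540)]
P=np.array([ray("top",(x+.5)/3.6-.5+185,(y+.5)/3.6-.5+140,.024)[:2] for x,y in co])
print(np.round(P,4).tolist(),"c",P.mean(0).round(4),np.linalg.norm(P[0]-P[3]),np.linalg.norm(P[0]-P[1]))
ax=(P[0]+P[1]-P[2]-P[3]);ax/=np.linalg.norm(ax);print(ax,np.degrees(np.arctan2(ax[1],ax[0])))
c=P.mean(0)
for n,k,h,r in[("sock",1,.028,.022),("red",0,.022,.036),("pipe",-1,.036,.032)]:
    X=np.r_[c+ax*.106*k,.010+h]; print(n,X[:2].round(4),"tip proj",[proj(m,X).round(1).tolist() for m in("top","scene")])
# bright blobs inside the tray
for m,win in[("top",(145,290,195,255)),("scene",(130,214,190,306))]:
    g=cv2.cvtColor(C[m]["color"],cv2.COLOR_RGB2GRAY);v0,v1,u0,u1=win
    k,l,st,ce=cv2.connectedComponentsWithStats((g[v0:v1,u0:u1]>130).astype(np.uint8))
    for i in range(1,k):
        if 40<st[i,4]<500: print(m,st[i]+[u0,v0,0,0,0],ce[i].round(1)+[u0,v0])
E
```

```text
narrow [ 0.5919 -0.0418] [ 0.5915 -0.044 ]
wide [ 0.6355 -0.1549] [ 0.6359 -0.1592]
pipe [ 0.5873 -0.2916] [ 0.5867 -0.2946]
socket [ 0.4699 -0.144 ] [ 0.4694 -0.1493]
ecc [ 0.4672 -0.2831] [ 0.4659 -0.2862]
bar [0.4673 0.002 ] [4.7e-01 2.0e-04]
narrowB [ 0.5901 -0.0408]
wideB [ 0.6359 -0.1547]
eccB [ 0.4603 -0.2939]
[[0.6457, 0.2888], [0.6569, 0.1755], [0.331, 0.1389], [0.3194, 0.2499]] c [0.4882 0.2133] 0.3286100873963184 0.11383286335354524
[0.99338888 0.11479776] 6.591960535983029
sock [0.5935 0.2254] tip proj [[216.3, 172.8], [275.3, 151.0]]
red [0.4882 0.2133] tip proj [[221.3, 217.1], [249.7, 167.6]]
pipe [0.3829 0.2011] tip proj [[224.2, 262.4], [220.9, 180.3]]
top [216 211  13  10 104] [222.  215.5]
top [220 256  12   9  75] [225.  259.9]
scene [246 166  11   9  83] [251.  170.4]
scene [218 179  11  12  85] [222.8 184.2]
scene [284 191  10   7  46] [288.4 193.8]
scene [295 193  11  21 204] [300.2 204.2]
```

The projections match the known sizes: the tray measures 328.6 x 113.8 mm, and the stub tips reproject within 1.5 px. The parts agree between the two cameras to 1–5 mm, so I'll average them. The eccentric reducer shows its offset as expected. First move: turn the tool 40° so the closing line stays clear of the red pipe.

Request:
{"name": "jog_arm", "arguments": {"dr": [[0,0,1],[0,0,1],[0,0,1],[0,0,1],[0,0,1],[0,0,1],[0,0,1],[0,0,1],[0,0,1],[0,0,1]], "translation": [[0,0,0],[0,0,0],[0,0,0],[0,0,0],[0,0,0],[0,0,0],[0,0,0],[0,0,0],[0,0,0],[0,0,0]], "jaw": [0.8,0.8,0.8,0.8,0.8,0.8,0.8,0.8,0.8,0.8], "squeeze": 50}}

```text
clock: 1.1
position: [0.1791, 0.5985, 0.2308]
ee_rot: [0.476, 0.88, -0.0, 0.0]
ft_force: [-0.1, -0.4, 0.2]
grip_width: 0.798
grasp_force: 0.0
```

```bash
cat >> h.py <<'E'
from scipy.spatial.transform import Rotation as Ro
def go(*targets,p=None):
    from workcell import manip
    o=manip.get_obs();R=Ro.from_quat(o["ee_rot"]);p=np.array(o["position"]) if p is None else np.array(p)
    print("clock",round(o["clock"],2),"pos",p.round(4),"w",round(o["grip_width"],3),"gf",round(o["grasp_force"],1),"F",o["ft_force"].round(1),"heading",np.degrees(np.arctan2(*R.apply([0,1,0])[[1,0]])).round(2),"zaxis",R.apply([0,0,1]).round(4),"j",o["joint_pos"].round(2))
    for t in targets:
        d=R.inv().apply(np.array(t)-p)/.025; n=int(np.ceil(np.abs(d).max()-1e-6)) or 1
        print("to",t,"rows",n,"each",(d/n).round(3)); p=np.array(t)
E
python3 -c "
from h import *
go((.47,.3,.23),(.587,-.293,.17),(.587,-.293,.028))"
```

```text
clock 1.1 pos [0.1791 0.5985 0.2308] w 0.798 gf 0.0 F [-0.1 -0.4  0.2] heading 33.17 zaxis [-2.e-04 -8.e-04 -1.e+00] j [-1.38  0.33  0.03  1.47 -0.01  1.35 -0.77]
to (0.47, 0.3, 0.23) rows 17 each [-0.962  0.189  0.002]
to (0.587, -0.293, 0.17) rows 23 each [-0.974 -0.394  0.105]
to (0.587, -0.293, 0.028) rows 6 each [0.001 0.001 0.947]
```

Request:
{"name": "jog_arm", "arguments": {"dr": [[0,0,0],[0,0,0],[0,0,0],[0,0,0],[0,0,0],[0,0,0],[0,0,0],[0,0,0],[0,0,0]], "translation": [[-0.96,0.19,0],[-0.96,0.19,0],[-0.96,0.19,0],[-0.96,0.19,0],[-0.96,0.19,0],[-0.96,0.19,0],[-0.96,0.19,0],[-0.96,0.19,0],[-0.96,0.19,0]], "jaw": [0.8,0.8,0.8,0.8,0.8,0.8,0.8,0.8,0.8]}}

```text
clock: 2.0
position: [0.3341, 0.4408, 0.231]
ee_rot: [0.475, 0.88, -0.0, -0.0]
ft_force: [-0.3, 1.5, 0.1]
grip_width: 0.8
grasp_force: 0.0
```

Request:
{"name": "jog_arm", "arguments": {"dr": [[0,0,0],[0,0,0],[0,0,0],[0,0,0],[0,0,0],[0,0,0],[0,0,0],[0,0,0]], "translation": [[-0.96,0.19,0],[-0.96,0.19,0],[-0.96,0.19,0],[-0.96,0.19,0],[-0.96,0.19,0],[-0.96,0.19,0],[-0.96,0.19,0],[-0.96,0.19,0]], "jaw": [0.8,0.8,0.8,0.8,0.8,0.8,0.8,0.8]}}

```text
clock: 2.8
position: [0.4713, 0.3014, 0.231]
ee_rot: [0.475, 0.88, -0.0, -0.0]
ft_force: [0.7, -0.3, -0.2]
grip_width: 0.8
grasp_force: 0.0
```

Request:
{"name": "jog_arm", "arguments": {"dr": [[0,0,0],[0,0,0],[0,0,0],[0,0,0],[0,0,0],[0,0,0],[0,0,0],[0,0,0],[0,0,0],[0,0,0]], "translation": [[-0.97,-0.39,0.1],[-0.97,-0.39,0.1],[-0.97,-0.39,0.1],[-0.97,-0.39,0.1],[-0.97,-0.39,0.1],[-0.97,-0.39,0.1],[-0.97,-0.39,0.1],[-0.97,-0.39,0.1],[-0.97,-0.39,0.1],[-0.97,-0.39,0.1]], "jaw": [0.8,0.8,0.8,0.8,0.8,0.8,0.8,0.8,0.8,0.8]}}

```text
clock: 3.8
position: [0.5226, 0.0451, 0.206]
ee_rot: [0.475, 0.88, -0.0, -0.0]
ft_force: [0.7, 0.4, -0.6]
grip_width: 0.797
grasp_force: 0.0
```

Request:
{"name": "jog_arm", "arguments": {"dr": [[0,0,0],[0,0,0],[0,0,0],[0,0,0],[0,0,0],[0,0,0],[0,0,0],[0,0,0],[0,0,0],[0,0,0]], "translation": [[-0.97,-0.39,0.1],[-0.97,-0.39,0.1],[-0.97,-0.39,0.1],[-0.97,-0.39,0.1],[-0.97,-0.39,0.1],[-0.97,-0.39,0.1],[-0.97,-0.39,0.1],[-0.97,-0.39,0.1],[-0.97,-0.39,0.1],[-0.97,-0.39,0.1]], "jaw": [0.8,0.8,0.8,0.8,0.8,0.8,0.8,0.8,0.8,0.8]}}

```text
clock: 4.8
position: [0.5745, -0.2109, 0.1808]
ee_rot: [0.474, 0.88, -0.0, -0.0]
ft_force: [-0.1, 0.7, -0.4]
grip_width: 0.801
grasp_force: 0.0
```

```bash
python3 - <<'E'
from h import *
from workcell import optics
go((.587,-.293,.12),(.587,-.293,.028))
for n in("scene","top"): cv2.imwrite(f"pics/{n}1.png",optics.camera(n)["color"][:,:,::-1])
E
```

```text
clock 4.8 pos [ 0.5745 -0.2109  0.1808] w 0.801 gf 0.0 F [-0.1  0.7 -0.4] heading 33.35 zaxis [-7.e-04  3.e-04 -1.e+00] j [-0.22  0.38  0.63  1.59 -0.23  1.25  1.04]
to (0.587, -0.293, 0.12) rows 4 each [-0.755 -0.346  0.607]
to (0.587, -0.293, 0.028) rows 4 each [-0.001  0.     0.92 ]
```

Request:
{"name": "jog_arm", "arguments": {"dr": [[0,0,0],[0,0,0],[0,0,0],[0,0,0],[0,0,0],[0,0,0],[0,0,0]], "translation": [[-0.76,-0.35,0.6],[-0.76,-0.35,0.6],[-0.76,-0.35,0.6],[-0.75,-0.35,0.6],[0,0,0.9],[0,0,0.5],[0,0,0]], "jaw": [0.8,0.8,0.8,0.8,0.8,0.8,0.8]}}

```text
clock: 5.6
position: [0.5861, -0.2908, 0.0842]
ee_rot: [0.474, 0.88, 0.0, -0.002]
ft_force: [-0.1, -0.1, -0.7]
grip_width: 0.798
grasp_force: 0.0
```

```bash
python3 - <<'E'
from h import *
from workcell import optics
go((.587,-.293,.028))
c=[cv2.resize(optics.camera(n)["color"][y:y+100,x:x+100,::-1],(400,400),interpolation=cv2.INTER_CUBIC) for n,x,y in(("scene",350,185),("top",390,120))]
cv2.imwrite("pics/d.png",np.hstack(c))
E
```

```text
clock 5.6 pos [ 0.5861 -0.2908  0.0842] w 0.798 gf 0.0 F [-0.1 -0.1 -0.7] heading 33.4 zaxis [-0.0033  0.002  -1.    ] j [-0.05  0.57  0.6   1.56 -0.35  1.12  1.22]
to (0.587, -0.293, 0.028) rows 3 each [-0.034 -0.004  0.749]
```

View pics/d.png

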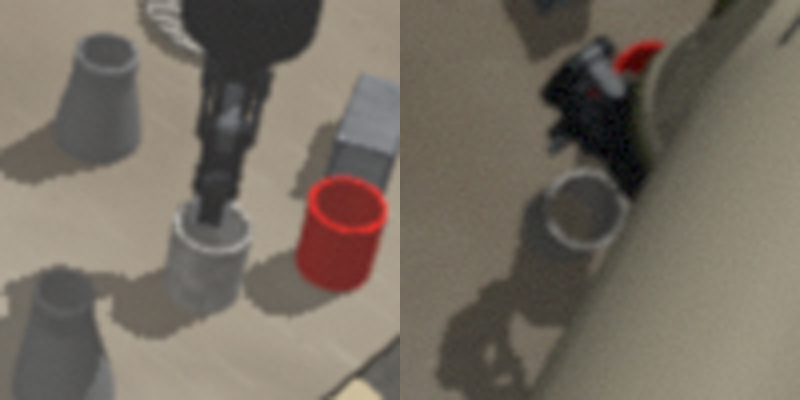

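The close-up shows the near finger at about (213,200) in the left crop, with the pipe ring centred at about (212,225). The gripper sits above the real pipe, and the red one is clear of the fingers. I'll go down and grip.

Request:
{"name": "jog_arm", "arguments": {"dr": [[0,0,0],[0,0,0],[0,0,0],[0,0,0],[0,0,0],[0,0,0],[0,0,0],[0,0,0],[0,0,0]], "translation": [[-0.05,0,0.75],[-0.05,0,0.75],[0,0,0.75],[0,0,0],[0,0,0],[0,0,0],[0,0,0],[0,0,0],[0,0,0]], "jaw": [0.8,0.8,0.8,0.5,0.3,0.3,0.3,0.3,0.3]}}

```text
clock: 6.6
position: [0.5884, -0.2946, 0.0303]
ee_rot: [0.475, 0.88, 0.0, 0.0]
ft_force: [0.5, -0.7, -2.0]
grip_width: 0.545
grasp_force: 51.4
```

```bash
python3 - <<'E'
from h import *
print(proj("scene",(.587,-.291,.084)),proj("scene",(.587,-.293,.055)))
go((.587,-.293,.028))
E
```

```text
[402.93659263 231.5886513 ] [401.95495915 240.43732711]
clock 6.6 pos [ 0.5884 -0.2946  0.0303] w 0.545 gf 51.4 F [ 0.5 -0.7 -2. ] heading 33.34 zaxis [ 4.e-04  1.e-04 -1.e+00] j [-0.02  0.64  0.57  1.59 -0.38  1.03  1.24]
to (0.587, -0.293, 0.028) rows 1 each [ 0.085 -0.012  0.092]
```

Request:
{"name": "jog_arm", "arguments": {"dr": [[0,0,0],[0,0,0],[0,0,0],[0,0,0],[0,0,0],[0,0,0]], "translation": [[0,0,-0.3],[0,0,-0.9],[0,0,-1],[0,0,-1],[0,0,-1],[0,0,-1]], "jaw": [0.3,0.3,0.3,0.3,0.3,0.3]}}

```text
clock: 7.2
position: [0.5882, -0.2947, 0.1617]
ee_rot: [0.475, 0.88, 0.0, 0.0]
ft_force: [1.4, -0.3, -2.1]
grip_width: 0.538
grasp_force: 51.9
```

```bash
python3 - <<'E'
from h import *
go((.3835,.1985,.16),(.3835,.1985,.095))
E
```

```text
clock 7.2 pos [ 0.5882 -0.2947  0.1617] w 0.538 gf 51.9 F [ 1.4 -0.3 -2.1] heading 33.33 zaxis [ 4.e-04 -0.e+00 -1.e+00] j [-0.06  0.5   0.63  1.48 -0.31  1.25  1.19]
to (0.3835, 0.1985, 0.16) rows 21 each [0.999 0.19  0.003]
to (0.3835, 0.1985, 0.095) rows 3 each [ 0.    -0.     0.867]
```

Request:
{"name": "jog_arm", "arguments": {"dr": [[0,0,0],[0,0,0],[0,0,0],[0,0,0],[0,0,0],[0,0,0],[0,0,0],[0,0,0],[0,0,0],[0,0,0]], "translation": [[0.7,0.13,0],[1,0.19,0],[1,0.19,0],[1,0.19,0],[1,0.19,0],[1,0.19,0],[1,0.19,0],[1,0.19,0],[1,0.19,0],[1,0.19,0]], "jaw": [0.3,0.3,0.3,0.3,0.3,0.3,0.3,0.3,0.3,0.3]}}

```text
clock: 8.2
position: [0.493, -0.0661, 0.1607]
ee_rot: [0.475, 0.88, 0.0, 0.0]
ft_force: [1.0, 0.4, -2.5]
grip_width: 0.54
grasp_force: 51.9
```

Request:
{"name": "jog_arm", "arguments": {"dr": [[0,0,0],[0,0,0],[0,0,0],[0,0,0],[0,0,0],[0,0,0],[0,0,0],[0,0,0],[0,0,0],[0,0,0]], "translation": [[1,0.19,0],[1,0.19,0],[1,0.19,0],[1,0.19,0],[1,0.19,0],[1,0.19,0],[1,0.19,0],[1,0.19,0],[1,0.19,0],[1,0.19,0]], "jaw": [0.3,0.3,0.3,0.3,0.3,0.3,0.3,0.3,0.3,0.3]}}

```text
clock: 9.2
position: [0.3955, 0.1688, 0.1608]
ee_rot: [0.475, 0.88, 0.001, 0.0]
ft_force: [-0.3, -0.3, -1.8]
grip_width: 0.539
grasp_force: 51.9
```

Request:
{"name": "jog_arm", "arguments": {"dr": [[0,0,0],[0,0,0],[0,0,0],[0,0,0],[0,0,0]], "translation": [[1,0.19,0],[0.3,0.05,0.5],[0,0,0.9],[0,0,0.9],[0,0,0.2]], "jaw": [0.3,0.3,0.3,0.3,0.3]}}

```text
clock: 9.7
position: [0.3818, 0.1971, 0.0955]
ee_rot: [0.475, 0.88, -0.002, -0.001]
ft_force: [-0.6, 0.2, -2.7]
grip_width: 0.545
grasp_force: 52.0
```

```bash
python3 - <<'E'
from h import *
from workcell import optics
go((.3835,.1985,.095),(.3835,.1985,.04))
c=[cv2.resize(optics.camera(n)["color"][y:y+100,x:x+100,::-1],(400,400),interpolation=cv2.INTER_CUBIC) for n,x,y in(("scene",170,120),("top",175,215))]
cv2.imwrite("pics/e.png",np.hstack(c))
E
```

```text
clock 9.7 pos [0.3818 0.1971 0.0955] w 0.545 gf 52.0 F [-0.6  0.2 -2.7] heading 33.29 zaxis [-0.0027 -0.0023 -1.    ] j [-0.83  0.03  0.25  2.12 -0.01  1.    0.01]
to (0.3835, 0.1985, 0.095) rows 1 each [0.012 0.087 0.02 ]
to (0.3835, 0.1985, 0.04) rows 3 each [0.    0.003 0.733]
```

View pics/e.png

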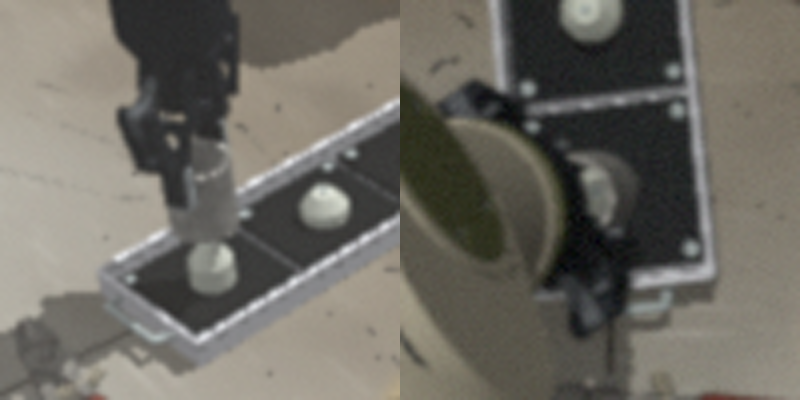

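The scene crop shows the pipe (x 172–238, bottom at y 240) above the stub, which is centred at about (212,268) with its tip at about (212,243). I'll check this lateral offset numerically.

```bash
python3 - <<'E'
from h import *
q=lambda X:((proj("scene",X)-[170,120])*4).round(1)
for z in(.068,.12): print("pipe axis pred",z,q((.3818-.001,.1971+.0014,z)))
for z in(.012,.03,.046): print("stub pred",z,q((.3829,.1996,z)))
im=cv2.imread("pics/e.png")[:,:400].astype(int)
for y in(200,215,225,255,265,275): print(y,im[y,150:262:4,1].tolist())
s=np.load("scene.npz")["color"][120:220,170:270]
a=cv2.resize(s,(400,400),interpolation=cv2.INTER_CUBIC).astype(int)
for y in(250,260,270): print("before",y,a[y,150:262:4,1].tolist())
E
```

```text
pipe axis pred 0.068 [198.7 219.6]
pipe axis pred 0.12 [188.7 159.3]
stub pred 0.012 [210.6 279. ]
stub pred 0.03 [207.4 259.6]
stub pred 0.046 [204.5 242.2]
200 [164, 166, 164, 144, 81, 47, 48, 46, 50, 71, 103, 112, 98, 92, 91, 93, 95, 96, 98, 102, 108, 118, 126, 132, 132, 126, 112, 95]
215 [165, 165, 166, 164, 151, 114, 102, 106, 105, 99, 95, 91, 89, 90, 90, 91, 95, 100, 104, 108, 113, 119, 136, 162, 152, 113, 70, 58]
225 [165, 163, 164, 164, 160, 134, 103, 96, 96, 93, 90, 94, 94, 93, 94, 94, 94, 96, 100, 104, 109, 108, 93, 65, 55, 56, 57, 59]
255 [132, 117, 104, 85, 70, 61, 59, 58, 60, 79, 116, 145, 149, 145, 141, 135, 140, 167, 199, 208, 185, 106, 57, 58, 57, 62, 59, 58]
265 [67, 61, 59, 60, 60, 60, 60, 58, 62, 86, 126, 146, 146, 143, 141, 138, 154, 179, 184, 180, 157, 111, 70, 59, 59, 59, 62, 60]
275 [60, 61, 62, 62, 62, 60, 59, 59, 59, 69, 101, 126, 128, 126, 125, 124, 126, 126, 129, 138, 147, 134, 83, 58, 60, 58, 60, 60]
before 250 [134, 130, 129, 122, 113, 92, 70, 65, 60, 64, 89, 123, 148, 157, 164, 176, 188, 195, 198, 184, 138, 78, 56, 59, 61, 61, 59, 62]
before 260 [102, 81, 65, 60, 59, 59, 60, 61, 63, 88, 129, 147, 149, 151, 160, 166, 174, 182, 192, 197, 178, 111, 62, 58, 60, 61, 63, 61]
before 270 [60, 62, 64, 60, 64, 59, 61, 60, 62, 77, 112, 137, 143, 146, 150, 156, 159, 157, 150, 144, 143, 123, 76, 59, 59, 61, 59, 61]
```

The pipe is within about 0.5 mm of concentric across the scene view. I'll lower it slowly and watch the force.

Request:
{"name": "jog_arm", "arguments": {"dr": [[0,0,0],[0,0,0],[0,0,0],[0,0,0],[0,0,0]], "translation": [[0,0.08,0.2],[0,0,0.5],[0,0,0.4],[0,0,0.3],[0,0,0]], "jaw": [0.3,0.3,0.3,0.3,0.3]}}

```text
clock: 10.3
position: [0.3842, 0.1994, 0.0618]
ee_rot: [0.475, 0.88, -0.001, -0.0]
ft_force: [0.1, 0.0, -2.0]
grip_width: 0.54
grasp_force: 52.1
```

Request:
{"name": "jog_arm", "arguments": {"dr": [[0,0,0],[0,0,0],[0,0,0],[0,0,0]], "translation": [[0,0,0.25],[0,0,0.25],[0,0,0.15],[0,0,0]], "jaw": [0.3,0.3,0.3,0.3]}}

```text
clock: 10.7
position: [0.3842, 0.1995, 0.0458]
ee_rot: [0.475, 0.88, -0.0, -0.0]
ft_force: [0.4, -0.8, -1.9]
grip_width: 0.542
grasp_force: 52.1
```

```bash
python3 -c "
from h import *
go((.3835,.1985,.042))"
```

```text
clock 10.7 pos [0.3842 0.1995 0.0458] w 0.542 gf 52.1 F [ 0.4 -0.8 -1.9] heading 33.34 zaxis [-7.e-04 -5.e-04 -1.e+00] j [-0.82  0.12  0.25  2.16 -0.04  0.87  0.03]
to (0.3835, 0.1985, 0.042) rows 1 each [-0.018 -0.047  0.151]
```

Request:
{"name": "jog_arm", "arguments": {"dr": [[0,0,0],[0,0,0],[0,0,0]], "translation": [[0,0,0.1],[0,0,0.1],[0,0,0]], "jaw": [0.3,0.3,0.3]}}

```text
clock: 11.0
position: [0.3844, 0.1997, 0.0411]
ee_rot: [0.475, 0.88, -0.0, -0.0]
ft_force: [0.2, 0.4, -2.2]
grip_width: 0.539
grasp_force: 52.1
```

Request:
{"name": "jog_arm", "arguments": {"dr": [[0,0,0],[0,0,0],[0,0,0],[0,0,0],[0,0,0]], "translation": [[0,0,0],[0,0,0],[0,0,0],[0,0,0],[0,0,0]], "jaw": [0.6,0.7,0.75,0.75,0.75]}}

```text
clock: 11.5
position: [0.3846, 0.1998, 0.0414]
ee_rot: [0.475, 0.88, 0.0, 0.0]
ft_force: [-0.1, 0.7, -0.3]
grip_width: 0.748
grasp_force: 0.0
```

Request:
{"name": "jog_arm", "arguments": {"dr": [[0,0,0],[0,0,0],[0,0,0],[0,0,0],[0,0,0],[0,0,0]], "translation": [[0,0,-0.5],[0,0,-1],[0,0,-1],[0,0,-1],[0,0,-0.5],[0,0,0]], "jaw": [0.75,0.75,0.75,0.75,0.75,0.75]}}

```text
clock: 12.1
position: [0.3853, 0.2003, 0.1426]
ee_rot: [0.475, 0.88, 0.001, 0.0]
ft_force: [0.2, 0.0, -0.4]
grip_width: 0.749
grasp_force: 0.0
```

```bash
python3 - <<'E'
from h import *
from workcell import optics
go((.4697,-.1465,.14),(.4697,-.1465,.07),(.4697,-.1465,.018))
c=[cv2.resize(optics.camera(n)["color"][y:y+100,x:x+100,::-1],(400,400),interpolation=cv2.INTER_CUBIC) for n,x,y in(("scene",170,120),("top",175,215))]
cv2.imwrite("pics/f.png",np.hstack(c))
E
```

```text
clock 12.1 pos [0.3853 0.2003 0.1426] w 0.749 gf 0.0 F [ 0.2  0.  -0.4] heading 33.34 zaxis [ 0.0022  0.0021 -1.    ] j [-0.83 -0.03  0.24  2.06  0.01  1.1  -0.01]
to (0.4697, -0.1465, 0.14) rows 14 each [-0.96  -0.343  0.006]
to (0.4697, -0.1465, 0.07) rows 3 each [-0.    -0.003  0.933]
to (0.4697, -0.1465, 0.018) rows 3 each [-0.    -0.002  0.693]
```

View pics/f.png

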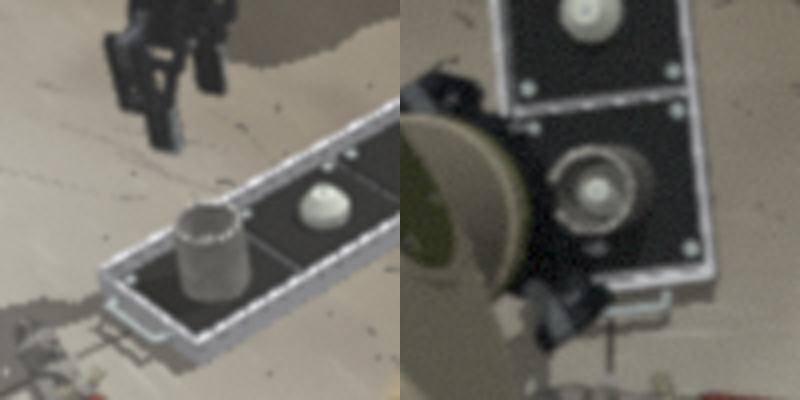

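The pipe stands on the tall stub, with the stub visible in the bore centre at (597,190). The socket is next.

Request:
{"name": "jog_arm", "arguments": {"dr": [[0,0,0],[0,0,0],[0,0,0],[0,0,0],[0,0,0],[0,0,0],[0,0,0],[0,0,0],[0,0,0],[0,0,0]], "translation": [[-0.7,-0.25,0],[-0.98,-0.35,0],[-0.98,-0.35,0],[-0.98,-0.35,0],[-0.98,-0.35,0],[-0.98,-0.35,0],[-0.98,-0.35,0],[-0.98,-0.35,0],[-0.98,-0.35,0],[-0.98,-0.35,0]], "jaw": [0.75,0.75,0.75,0.75,0.75,0.75,0.75,0.75,0.75,0.75]}}

```text
clock: 13.2
position: [0.4437, -0.047, 0.1399]
ee_rot: [0.475, 0.88, -0.001, -0.001]
ft_force: [1.1, 0.3, 0.9]
grip_width: 0.75
grasp_force: 0.0
```

Request:
{"name": "jog_arm", "arguments": {"dr": [[0,0,0],[0,0,0],[0,0,0],[0,0,0],[0,0,0],[0,0,0],[0,0,0],[0,0,0]], "translation": [[-0.98,-0.35,0],[-0.98,-0.35,0],[-0.98,-0.35,0],[-0.98,-0.35,0],[0,0,0.8],[0,0,1],[0,0,0.8],[0,0,0]], "jaw": [0.75,0.75,0.75,0.75,0.75,0.75,0.75,0.75]}}

```text
clock: 14.0
position: [0.4663, -0.1467, 0.0729]
ee_rot: [0.475, 0.88, -0.002, -0.003]
ft_force: [-0.3, 0.2, 0.2]
grip_width: 0.75
grasp_force: 0.0
```

```bash
python3 - <<'E'
from h import *
go((.4697,-.1465,.018))
E
```

```text
clock 14.0 pos [ 0.4663 -0.1467  0.0729] w 0.75 gf 0.0 F [-0.3  0.2  0.2] heading 33.33 zaxis [-6.6e-03 -5.0e-04 -1.0e+00] j [-0.39  0.22  0.67  2.02 -0.17  0.96  0.94]
to (0.4697, -0.1465, 0.018) rows 3 each [-0.025  0.044  0.731]
```

Request:
{"name": "jog_arm", "arguments": {"dr": [[0,0,0],[0,0,0],[0,0,0],[0,0,0],[0,0,0]], "translation": [[0,0.02,0.7],[0,0.02,0.7],[0,0.02,0.6],[0,0,0.1],[0,0,0]], "jaw": [0.75,0.75,0.75,0.75,0.75]}}

```text
clock: 14.5
position: [0.47, -0.1462, 0.0239]
ee_rot: [0.475, 0.88, -0.0, -0.0]
ft_force: [0.7, -0.7, 0.2]
grip_width: 0.748
grasp_force: 0.0
```

Request:
{"name": "jog_arm", "arguments": {"dr": [[0,0,0],[0,0,0],[0,0,0],[0,0,0],[0,0,0],[0,0,0]], "translation": [[0,0,0],[0,0,0],[0,0,0],[0,0,0],[0,0,0],[0,0,0]], "jaw": [0.5,0.4,0.25,0.25,0.25,0.25]}}

```text
clock: 15.1
position: [0.4708, -0.1462, 0.0249]
ee_rot: [0.475, 0.88, 0.001, 0.001]
ft_force: [-2.3, -0.6, 6.9]
grip_width: 0.465
grasp_force: 49.8
```

Request:
{"name": "jog_arm", "arguments": {"dr": [[0,0,0],[0,0,0],[0,0,0],[0,0,0],[0,0,0],[0,0,0],[0,0,0]], "translation": [[0,0,-0.3],[0,0,-0.9],[0,0,-1],[0,0,-1],[0,0,-1],[0,0,-0.8],[0,0,0]], "jaw": [0.25,0.25,0.25,0.25,0.25,0.25,0.25]}}

```text
clock: 15.8
position: [0.4717, -0.1465, 0.1517]
ee_rot: [0.475, 0.88, 0.001, 0.002]
ft_force: [0.0, -0.1, -2.7]
grip_width: 0.463
grasp_force: 51.2
```

```bash
python3 - <<'E'
from h import *
go((.5935,.224,.14),(.5935,.224,.07))
E
```

```text
clock 15.8 pos [ 0.4717 -0.1465  0.1517] w 0.463 gf 51.2 F [ 0.  -0.1 -2.7] heading 33.32 zaxis [ 5.1e-03  4.0e-04 -1.0e+00] j [-0.44  0.1   0.69  1.94 -0.08  1.12  0.87]
to (0.5935, 0.224, 0.14) rows 13 each [0.747 0.939 0.038]
to (0.5935, 0.224, 0.07) rows 3 each [ 0.002 -0.004  0.933]
```

Request:
{"name": "jog_arm", "arguments": {"dr": [[0,0,0],[0,0,0],[0,0,0],[0,0,0],[0,0,0],[0,0,0],[0,0,0],[0,0,0],[0,0,0],[0,0,0]], "translation": [[0.5,0.65,0],[0.71,0.89,0],[0.71,0.89,0],[0.71,0.89,0],[0.71,0.89,0],[0.71,0.89,0],[0.71,0.89,0],[0.71,0.89,0],[0.71,0.89,0],[0.71,0.89,0]], "jaw": [0.25,0.25,0.25,0.25,0.25,0.25,0.25,0.25,0.25,0.25]}}

```text
clock: 16.8
position: [0.5561, 0.1177, 0.1478]
ee_rot: [0.475, 0.88, -0.0, -0.0]
ft_force: [0.5, 0.7, -1.3]
grip_width: 0.462
grasp_force: 51.2
```

Request:
{"name": "jog_arm", "arguments": {"dr": [[0,0,0],[0,0,0],[0,0,0],[0,0,0],[0,0,0],[0,0,0],[0,0,0],[0,0,0]], "translation": [[0.71,0.89,0],[0.71,0.89,0],[0.71,0.89,0],[0.68,0.87,0],[0,0,0.9],[0,0,1],[0,0,0.7],[0,0,0]], "jaw": [0.25,0.25,0.25,0.25,0.25,0.25,0.25,0.25]}}

```text
clock: 17.6
position: [0.5895, 0.2232, 0.0801]
ee_rot: [0.475, 0.88, -0.003, -0.002]
ft_force: [-0.4, -0.4, -1.8]
grip_width: 0.466
grasp_force: 51.1
```

```bash
python3 - <<'E'
from h import *
from workcell import optics
go((.5935,.224,.0345))
q=lambda X:((proj("scene",X)-[225,85])*4).round(1)
print("stub",q((.5935,.224,.012)),q((.5935,.224,.026)),q((.5935,.224,.038)))
p=manip=None
from workcell import manip
p=manip.get_obs()["position"]; print("socket bottom",q(p-[0,0,.0245]))
c=[cv2.resize(optics.camera(n)["color"][y:y+100,x:x+100,::-1],(400,400),interpolation=cv2.INTER_CUBIC) for n,x,y in(("scene",225,85),("top",170,130))]
cv2.imwrite("pics/g.png",np.hstack(c))
E
```

```text
clock 17.6 pos [0.5895 0.2232 0.0801] w 0.466 gf 51.1 F [-0.4 -0.4 -1.8] heading 33.34 zaxis [-0.0053 -0.0029 -1.    ] j [-0.77  0.49  0.44  1.63 -0.23  1.08  0.31]
to (0.5935, 0.224, 0.0345) rows 2 each [-0.031  0.08   0.912]
stub [204.1 292.1] [203.2 277.5] [202.5 264.9]
socket bottom [197.8 248.4]
```

View pics/g.png

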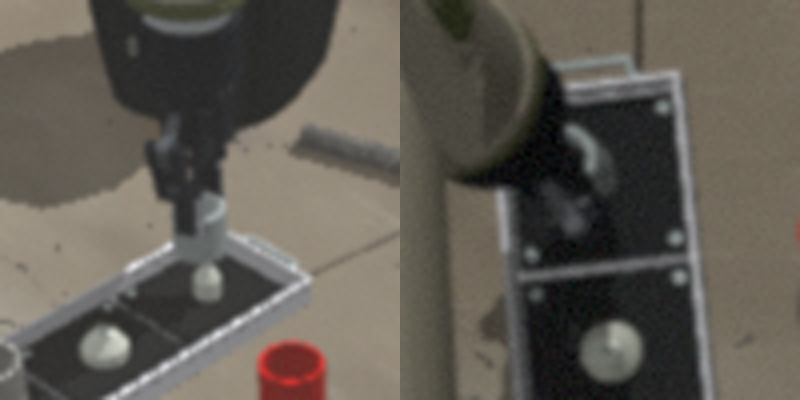

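The scene crop shows the socket bottom centre at about x 200 and the stub at about x 207. That difference is mostly settling lag, so I'll make a small correction and lower.

Request:
{"name": "jog_arm", "arguments": {"dr": [[0,0,0],[0,0,0],[0,0,0],[0,0,0],[0,0,0]], "translation": [[0,0.06,0.1],[0,0,0.4],[0,0,0.4],[0,0,0.2],[0,0,0]], "jaw": [0.25,0.25,0.25,0.25,0.25]}}

```text
clock: 18.2
position: [0.5923, 0.2247, 0.0551]
ee_rot: [0.475, 0.88, -0.001, -0.001]
ft_force: [-0.7, -0.4, -2.3]
grip_width: 0.469
grasp_force: 51.2
```

Request:
{"name": "jog_arm", "arguments": {"dr": [[0,0,0],[0,0,0],[0,0,0]], "translation": [[0,0,0.2],[0,0,0.2],[0,0,0]], "jaw": [0.25,0.25,0.25]}}

```text
clock: 18.5
position: [0.5926, 0.2248, 0.0455]
ee_rot: [0.475, 0.88, -0.0, -0.0]
ft_force: [0.1, 0.3, -1.9]
grip_width: 0.461
grasp_force: 51.2
```

```bash
python3 - <<'E'
from h import *
go((.5935,.224,.0345))
E
```

```text
clock 18.5 pos [0.5926 0.2248 0.0455] w 0.461 gf 51.2 F [ 0.1  0.3 -1.9] heading 33.34 zaxis [-9.e-04 -4.e-04 -1.e+00] j [-0.76  0.54  0.42  1.65 -0.25  1.01  0.33]
to (0.5935, 0.224, 0.0345) rows 1 each [-0.048  0.013  0.441]
```

Bottom is about 11 mm above the plate with no contact. I'll lower the last stretch and release.

Request:
{"name": "jog_arm", "arguments": {"dr": [[0,0,0],[0,0,0],[0,0,0],[0,0,0]], "translation": [[-0.03,0,0.15],[0,0,0.15],[0,0,0.1],[0,0,0]], "jaw": [0.25,0.25,0.25,0.25]}}

```text
clock: 18.9
position: [0.5931, 0.2242, 0.0358]
ee_rot: [0.475, 0.88, -0.0, -0.0]
ft_force: [-0.8, 0.1, -2.0]
grip_width: 0.463
grasp_force: 51.2
```

Request:
{"name": "jog_arm", "arguments": {"dr": [[0,0,0],[0,0,0],[0,0,0],[0,0,0],[0,0,0]], "translation": [[0,0,0],[0,0,0],[0,0,0],[0,0,0],[0,0,0]], "jaw": [0.5,0.6,0.7,0.7,0.7]}}

```text
clock: 19.4
position: [0.5935, 0.2244, 0.0364]
ee_rot: [0.475, 0.88, 0.0, 0.0]
ft_force: [-0.3, 0.4, 0.4]
grip_width: 0.697
grasp_force: 0.0
```

Request:
{"name": "jog_arm", "arguments": {"dr": [[0,0,0],[0,0,0],[0,0,0],[0,0,0],[0,0,0],[0,0,0]], "translation": [[0,0,-0.5],[0,0,-1],[0,0,-1],[0,0,-1],[0,0,-0.8],[0,0,0]], "jaw": [0.7,0.7,0.7,0.7,0.7,0.7]}}

```text
clock: 20.0
position: [0.5952, 0.2247, 0.148]
ee_rot: [0.475, 0.88, 0.002, 0.002]
ft_force: [0.3, 0.1, 0.5]
grip_width: 0.699
grasp_force: 0.0
```

```bash
python3 - <<'E'
from h import *
from workcell import optics
go((.5917,-.043,.14),(.5917,-.043,.1),(.5917,-.043,.059))
c=[cv2.resize(optics.camera(n)["color"][y:y+100,x:x+100,::-1],(400,400),interpolation=cv2.INTER_CUBIC) for n,x,y in(("scene",225,85),("top",170,130))]
cv2.imwrite("pics/i.png",np.hstack(c))
E
```

```text
clock 20.0 pos [0.5952 0.2247 0.148 ] w 0.699 gf 0.0 F [0.3 0.1 0.5] heading 33.32 zaxis [ 0.0051  0.0028 -1.    ] j [-0.78  0.43  0.46  1.56 -0.2   1.19  0.29]
to (0.5917, -0.043, 0.14) rows 9 each [-0.986 -0.667  0.032]
to (0.5917, -0.043, 0.1) rows 2 each [ 0.    -0.005  0.8  ]
to (0.5917, -0.043, 0.059) rows 2 each [ 0.    -0.005  0.82 ]
```

View pics/i.png

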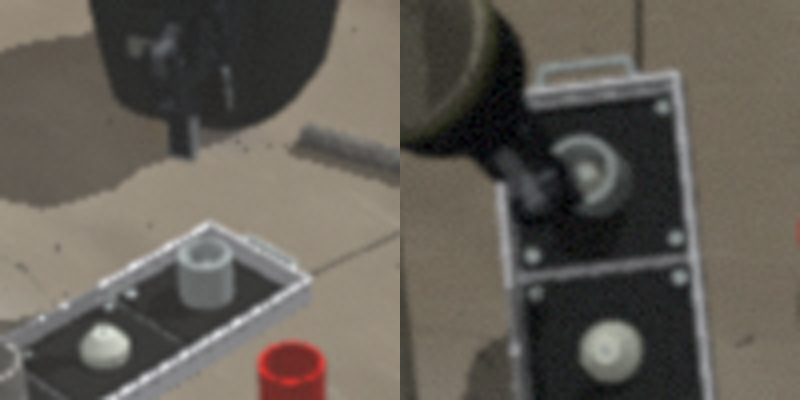

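The socket sits on the thin stub, with the stub visible in the bore at (588,172). Now the narrow reducer.

Request:
{"name": "jog_arm", "arguments": {"dr": [[0,0,0],[0,0,0],[0,0,0],[0,0,0],[0,0,0],[0,0,0],[0,0,0],[0,0,0],[0,0,0],[0,0,0]], "translation": [[-0.6,-0.4,0],[-0.92,-0.62,0],[-0.92,-0.62,0],[-0.92,-0.62,0],[-0.92,-0.62,0],[-0.92,-0.62,0],[-0.92,-0.62,0],[-0.92,-0.62,0],[-0.92,-0.62,0],[-0.91,-0.64,0]], "jaw": [0.7,0.7,0.7,0.7,0.7,0.7,0.7,0.7,0.7,0.7]}}

```text
clock: 21.1
position: [0.5888, -0.0458, 0.1428]
ee_rot: [0.475, 0.88, -0.001, -0.001]
ft_force: [-0.5, 0.3, -0.0]
grip_width: 0.697
grasp_force: 0.0
```

Request:
{"name": "jog_arm", "arguments": {"dr": [[0,0,0],[0,0,0],[0,0,0],[0,0,0]], "translation": [[0,0,0.5],[0,0,0.8],[0,0,0.3],[0,0,0]], "jaw": [0.7,0.7,0.7,0.7]}}

```text
clock: 21.5
position: [0.5886, -0.0434, 0.1021]
ee_rot: [0.475, 0.88, -0.001, -0.001]
ft_force: [-0.3, 0.2, 0.2]
grip_width: 0.702
grasp_force: 0.0
```

```bash
python3 - <<'E'
from h import *
go((.5917,-.043,.058))
E
```

```text
clock 21.5 pos [ 0.5886 -0.0434  0.1021] w 0.702 gf 0.0 F [-0.3  0.2  0.2] heading 33.34 zaxis [-3.3e-03 -3.0e-04 -1.0e+00] j [-0.45  0.4   0.55  1.73 -0.23  1.08  0.76]
to (0.5917, -0.043, 0.058) rows 2 each [-0.029  0.058  0.882]
```

Request:
{"name": "jog_arm", "arguments": {"dr": [[0,0,0],[0,0,0],[0,0,0],[0,0,0],[0,0,0]], "translation": [[-0.03,0.05,0.5],[0,0,0.6],[0,0,0.5],[0,0,0.1],[0,0,0]], "jaw": [0.7,0.7,0.7,0.7,0.7]}}

```text
clock: 22.0
position: [0.591, -0.0433, 0.0606]
ee_rot: [0.475, 0.88, -0.0, -0.001]
ft_force: [0.5, -0.1, -0.3]
grip_width: 0.702
grasp_force: 0.0
```

Request:
{"name": "jog_arm", "arguments": {"dr": [[0,0,0],[0,0,0],[0,0,0],[0,0,0],[0,0,0],[0,0,0],[0,0,0],[0,0,0]], "translation": [[0,0,0],[0,0,0],[0,0,0],[0,0,0],[0,0,0],[0,0,0],[0,0,0],[0,0,0]], "jaw": [0.5,0.4,0.3,0.1,0.1,0.1,0.1,0.1]}}

```text
clock: 22.8
position: [0.592, -0.0432, 0.0621]
ee_rot: [0.475, 0.88, 0.001, 0.0]
ft_force: [-1.6, 0.9, 6.4]
grip_width: 0.287
grasp_force: 49.0
```

```bash
python3 - <<'E'
from h import *
go((.488,.212,.18),p=(.592,-.043,.18))
E
```

```text
clock 22.8 pos [ 0.592 -0.043  0.18 ] w 0.287 gf 49.0 F [-1.6  0.9  6.4] heading 33.34 zaxis [ 1.3e-03  4.0e-04 -1.0e+00] j [-0.43  0.45  0.53  1.75 -0.27  1.01  0.78]
to (0.488, 0.212, 0.18) rows 11 each [ 0.983  0.194 -0.   ]
```

Request:
{"name": "jog_arm", "arguments": {"dr": [[0,0,0],[0,0,0],[0,0,0],[0,0,0],[0,0,0],[0,0,0],[0,0,0]], "translation": [[0,0,-0.3],[0,0,-0.9],[0,0,-1],[0,0,-1],[0,0,-1],[0,0,-0.8],[0,0,0]], "jaw": [0.1,0.1,0.1,0.1,0.1,0.1,0.1]}}

```text
clock: 23.5
position: [0.5926, -0.0436, 0.189]
ee_rot: [0.475, 0.88, 0.001, 0.002]
ft_force: [1.0, 0.6, -2.0]
grip_width: 0.288
grasp_force: 49.5
```

Request:
{"name": "jog_arm", "arguments": {"dr": [[0,0,0],[0,0,0],[0,0,0],[0,0,0],[0,0,0],[0,0,0],[0,0,0],[0,0,0],[0,0,0],[0,0,0]], "translation": [[0.5,0.1,0],[0.95,0.19,0],[0.95,0.19,0],[0.95,0.19,0],[0.95,0.19,0],[0.95,0.19,0],[0.95,0.19,0],[0.95,0.19,0],[0.95,0.19,0],[0.95,0.19,0]], "jaw": [0.1,0.1,0.1,0.1,0.1,0.1,0.1,0.1,0.1,0.1]}}

```text
clock: 24.5
position: [0.5028, 0.172, 0.1845]
ee_rot: [0.474, 0.88, -0.001, -0.001]
ft_force: [0.4, -0.4, -2.5]
grip_width: 0.287
grasp_force: 49.5
```

Request:
{"name": "jog_arm", "arguments": {"dr": [[0,0,0],[0,0,0],[0,0,0],[0,0,0],[0,0,0],[0,0,0],[0,0,0]], "translation": [[0.95,0.19,0],[0.78,0.14,0],[0,0,0.6],[0,0,0.9],[0,0,0.9],[0,0,0.6],[0,0,0]], "jaw": [0.1,0.1,0.1,0.1,0.1,0.1,0.1]}}

```text
clock: 25.2
position: [0.4851, 0.2108, 0.1078]
ee_rot: [0.474, 0.88, -0.003, -0.002]
ft_force: [-1.0, -0.2, -2.5]
grip_width: 0.285
grasp_force: 49.6
```

```bash
python3 - <<'E'
from h import *
from workcell import optics
go((.488,.212,.073))
c=[cv2.resize(optics.camera(n)["color"][y:y+100,x:x+100,::-1],(400,400),interpolation=cv2.INTER_CUBIC) for n,x,y in(("scene",200,100),("top",170,170))]
cv2.imwrite("pics/j.png",np.hstack(c))
E
```

```text
clock 25.2 pos [0.4851 0.2108 0.1078] w 0.285 gf 49.6 F [-1.  -0.2 -2.5] heading 33.39 zaxis [-0.0055 -0.0034 -1.    ] j [-0.85  0.24  0.4   1.88 -0.11  1.05  0.18]
to (0.488, 0.212, 0.073) rows 2 each [-0.013  0.067  0.696]
```

View pics/j.png

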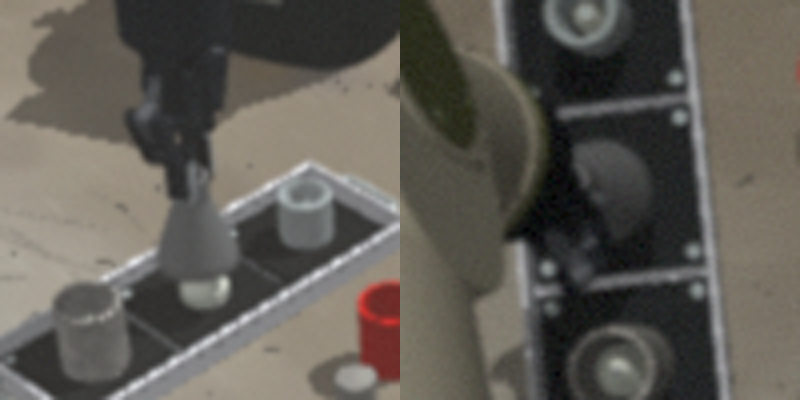

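The narrow reducer hangs over the wide stub, its base at x 158–240 against the stub at 180–230. I'll lower it.

Request:
{"name": "jog_arm", "arguments": {"dr": [[0,0,0],[0,0,0],[0,0,0],[0,0,0],[0,0,0],[0,0,0]], "translation": [[0,0.03,0.2],[0,0,0.4],[0,0,0.4],[0,0,0.2],[0,0,0.05],[0,0,0]], "jaw": [0.1,0.1,0.1,0.1,0.1,0.1]}}

```text
clock: 25.9
position: [0.4886, 0.2115, 0.0798]
ee_rot: [0.475, 0.88, -0.0, -0.0]
ft_force: [-0.4, 0.4, -2.3]
grip_width: 0.292
grasp_force: 49.6
```

```bash
python3 - <<'E'
from h import *
go((.488,.212,.0725))
E
```

```text
clock 25.9 pos [0.4886 0.2115 0.0798] w 0.292 gf 49.6 F [-0.4  0.4 -2.3] heading 33.33 zaxis [-3.e-04 -3.e-04 -1.e+00] j [-0.84  0.28  0.39  1.9  -0.13  0.99  0.19]
to (0.488, 0.212, 0.0725) rows 1 each [ 0.029 -0.008  0.293]
```

Request:
{"name": "jog_arm", "arguments": {"dr": [[0,0,0],[0,0,0],[0,0,0],[0,0,0]], "translation": [[0,0,0.15],[0,0,0.1],[0,0,0.04],[0,0,0]], "jaw": [0.1,0.1,0.1,0.1]}}

```text
clock: 26.3
position: [0.4886, 0.2116, 0.0727]
ee_rot: [0.475, 0.88, -0.0, -0.0]
ft_force: [0.2, 0.2, -3.1]
grip_width: 0.287
grasp_force: 49.6
```

Request:
{"name": "jog_arm", "arguments": {"dr": [[0,0,0],[0,0,0],[0,0,0]], "translation": [[0,0,0.05],[0,0,0],[0,0,0]], "jaw": [0.1,0.1,0.1]}}

```text
clock: 26.6
position: [0.4888, 0.2117, 0.0721]
ee_rot: [0.475, 0.88, 0.0, 0.0]
ft_force: [-1.8, -1.0, 5.7]
grip_width: 0.288
grasp_force: 50.4
```

Contact felt, with the reducer on the plate. I'll release and back off.

Request:
{"name": "jog_arm", "arguments": {"dr": [[0,0,0],[0,0,0],[0,0,0],[0,0,0],[0,0,0]], "translation": [[0,0,0],[0,0,0],[0,0,0],[0,0,0],[0,0,0]], "jaw": [0.4,0.5,0.6,0.7,0.7]}}

```text
clock: 27.1
position: [0.4886, 0.2117, 0.0715]
ee_rot: [0.475, 0.88, 0.0, -0.0]
ft_force: [-0.2, 0.5, 1.0]
grip_width: 0.699
grasp_force: 0.0
```

Request:
{"name": "jog_arm", "arguments": {"dr": [[0,0,0],[0,0,0],[0,0,0],[0,0,0],[0,0,0],[0,0,0]], "translation": [[0,0,-0.5],[0,0,-1],[0,0,-1],[0,0,-1],[0,0,-0.3],[0,0,0]], "jaw": [0.7,0.7,0.7,0.7,0.7,0.7]}}

```text
clock: 27.7
position: [0.4893, 0.212, 0.168]
ee_rot: [0.475, 0.88, 0.001, 0.001]
ft_force: [-0.1, -0.4, 0.2]
grip_width: 0.703
grasp_force: 0.0
```

```bash
python3 - <<'E'
from h import *
go((.6357,-.157,.16),(.6357,-.157,.1))
E
```

```text
clock 27.7 pos [0.4893 0.212  0.168 ] w 0.703 gf 0.0 F [-0.1 -0.4  0.2] heading 33.34 zaxis [ 0.0021  0.0017 -1.    ] j [-0.86  0.18  0.41  1.81 -0.08  1.17  0.15]
to (0.6357, -0.157, 0.16) rows 16 each [-0.972 -0.201  0.019]
to (0.6357, -0.157, 0.1) rows 3 each [-0.    -0.002  0.8  ]
```

Request:
{"name": "jog_arm", "arguments": {"dr": [[0,0,0],[0,0,0],[0,0,0],[0,0,0],[0,0,0],[0,0,0],[0,0,0],[0,0,0],[0,0,0],[0,0,0]], "translation": [[-0.5,-0.1,0],[-0.97,-0.2,0],[-0.97,-0.2,0],[-0.97,-0.2,0],[-0.97,-0.2,0],[-0.97,-0.2,0],[-0.97,-0.2,0],[-0.97,-0.2,0],[-0.97,-0.2,0],[-0.97,-0.2,0]], "jaw": [0.75,0.75,0.75,0.75,0.75,0.75,0.75,0.75,0.75,0.75]}}

```text
clock: 28.7
position: [0.5753, -0.0095, 0.1651]
ee_rot: [0.475, 0.88, -0.001, -0.001]
ft_force: [0.5, 0.1, 0.4]
grip_width: 0.75
grasp_force: 0.0
```

Request:
{"name": "jog_arm", "arguments": {"dr": [[0,0,0],[0,0,0],[0,0,0],[0,0,0],[0,0,0],[0,0,0],[0,0,0]], "translation": [[-0.97,-0.2,0],[-0.97,-0.2,0],[-0.97,-0.2,0],[-0.97,-0.2,0],[-0.97,-0.2,0],[-0.97,-0.2,0],[-0.5,-0.12,0]], "jaw": [0.75,0.75,0.75,0.75,0.75,0.75,0.75]}}

```text
clock: 29.4
position: [0.6342, -0.1609, 0.165]
ee_rot: [0.476, 0.88, -0.001, -0.001]
ft_force: [1.0, -0.0, 0.2]
grip_width: 0.75
grasp_force: 0.0
```

Request:
{"name": "jog_arm", "arguments": {"dr": [[0,0,0],[0,0,0],[0,0,0],[0,0,0],[0,0,0]], "translation": [[0,0,0.6],[0,0,0.9],[0,0,0.7],[0,0,0.3],[0,0,0]], "jaw": [0.75,0.75,0.75,0.75,0.75]}}

```text
clock: 29.9
position: [0.634, -0.1561, 0.1022]
ee_rot: [0.474, 0.88, -0.0, -0.001]
ft_force: [0.6, -0.5, 0.4]
grip_width: 0.749
grasp_force: 0.0
```

```bash
python3 - <<'E'
from h import *
from workcell import optics
go((.6357,-.157,.058))
c=[cv2.resize(optics.camera(n)["color"][y:y+100,x:x+100,::-1],(400,400),interpolation=cv2.INTER_CUBIC) for n,x,y in(("scene",325,155),("top",175,165))]
cv2.imwrite("pics/k.png",np.hstack(c))
E
```

```text
clock 29.9 pos [ 0.634  -0.1561  0.1022] w 0.749 gf 0.0 F [ 0.6 -0.5  0.4] heading 33.39 zaxis [-2.9e-03  8.0e-04 -1.0e+00] j [-0.25  0.54  0.57  1.55 -0.31  1.14  0.97]
to (0.6357, -0.157, 0.058) rows 2 each [-0.036  0.021  0.883]
```

View pics/k.png

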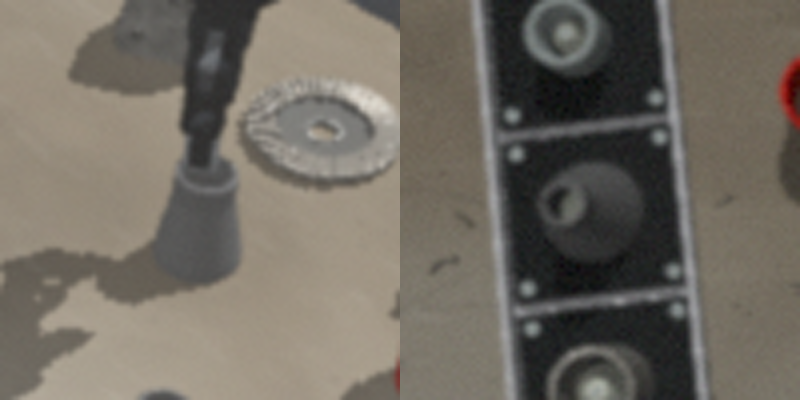

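The narrow reducer stands on its nest, its top ring at about (566,203) in the right crop. The near finger is over the wide reducer's rim, at x 202 against the rim centre at 207. A quick numeric check before going down.

```bash
python3 - <<'E'
from h import *
q=lambda X:((proj("scene",X)-[325,155])*4).round(1)
print("tcp",q((.634,-.1561,.1022)),"wide top",q((.6357,-.157,.076)))
print("narrow top by top cam",ray("top",175+166.5/4-.5,165+203.5/4-.5,.086))
# ring centres after placement: pipe z.065 known TCP (.3846,.1998)
E
```

```text
tcp [203.9 139.8] wide top [202.8 169.9]
narrow top by top cam [0.48865315 0.21107584 0.086     ]
```

Request:
{"name": "jog_arm", "arguments": {"dr": [[0,0,0],[0,0,0],[0,0,0],[0,0,0],[0,0,0]], "translation": [[-0.08,0,0.5],[0,0,0.6],[0,0,0.5],[0,0,0.1],[0,0,0]], "jaw": [0.75,0.75,0.75,0.75,0.75]}}

```text
clock: 30.5
position: [0.6356, -0.159, 0.0606]
ee_rot: [0.475, 0.88, -0.0, -0.001]
ft_force: [-0.7, -0.0, -0.4]
grip_width: 0.752
grasp_force: 0.0
```

Request:
{"name": "jog_arm", "arguments": {"dr": [[0,0,0],[0,0,0],[0,0,0],[0,0,0],[0,0,0],[0,0,0],[0,0,0]], "translation": [[0,0,0],[0,0,0],[0,0,0],[0,0,0],[0,0,0],[0,0,0],[0,0,0]], "jaw": [0.6,0.5,0.4,0.25,0.25,0.25,0.25]}}

```text
clock: 31.2
position: [0.6369, -0.159, 0.0625]
ee_rot: [0.474, 0.88, 0.0, 0.001]
ft_force: [0.5, 1.0, 6.2]
grip_width: 0.468
grasp_force: 50.7
```

Request:
{"name": "jog_arm", "arguments": {"dr": [[0,0,0],[0,0,0],[0,0,0],[0,0,0],[0,0,0],[0,0,0],[0,0,0],[0,0,0],[0,0,0]], "translation": [[0,0,-0.3],[0,0,-0.9],[0,0,-1],[0,0,-1],[0,0,-1],[0,0,-1],[0,0,-0.5],[0,0,0],[0,0,0]], "jaw": [0.25,0.25,0.25,0.25,0.25,0.25,0.25,0.25,0.25]}}

```text
clock: 32.1
position: [0.6356, -0.1588, 0.2028]
ee_rot: [0.475, 0.88, -0.0, -0.001]
ft_force: [-0.5, 0.4, -4.4]
grip_width: 0.467
grasp_force: 51.4
```

```bash
python3 - <<'E'
from h import *
go((.4886,.2117,.19))
E
```

```text
clock 32.1 pos [ 0.6356 -0.1588  0.2028] w 0.467 gf 51.4 F [-0.5  0.4 -4.4] heading 33.34 zaxis [-1.6e-03  4.0e-04 -1.0e+00] j [-0.26  0.46  0.61  1.44 -0.27  1.32  0.94]
to (0.4886, 0.2117, 0.19) rows 16 each [0.976 0.202 0.033]
```

Request:
{"name": "jog_arm", "arguments": {"dr": [[0,0,0],[0,0,0],[0,0,0],[0,0,0],[0,0,0],[0,0,0],[0,0,0],[0,0,0],[0,0,0],[0,0,0]], "translation": [[0.5,0.1,0],[0.95,0.2,0],[0.95,0.2,0],[0.95,0.2,0],[0.95,0.2,0],[0.95,0.2,0],[0.95,0.2,0],[0.95,0.2,0],[0.95,0.2,0],[0.95,0.2,0]], "jaw": [0.25,0.25,0.25,0.25,0.25,0.25,0.25,0.25,0.25,0.25]}}

```text
clock: 33.1
position: [0.5498, 0.0578, 0.2028]
ee_rot: [0.474, 0.88, -0.001, -0.001]
ft_force: [0.2, 0.7, -3.7]
grip_width: 0.473
grasp_force: 51.4
```

Request:
{"name": "jog_arm", "arguments": {"dr": [[0,0,0],[0,0,0],[0,0,0],[0,0,0],[0,0,0],[0,0,0],[0,0,0],[0,0,0],[0,0,0],[0,0,0]], "translation": [[0.95,0.2,0],[0.95,0.2,0],[0.95,0.2,0],[0.95,0.2,0],[0.95,0.2,0],[0.95,0.17,0],[0.87,0.17,0],[0,0,0.4],[0,0,0.6],[0,0,0]], "jaw": [0.25,0.25,0.25,0.25,0.25,0.25,0.25,0.25,0.25,0.25]}}

```text
clock: 34.1
position: [0.4872, 0.2111, 0.1763]
ee_rot: [0.474, 0.88, -0.002, -0.001]
ft_force: [-0.0, -0.5, -2.9]
grip_width: 0.469
grasp_force: 51.5
```

Request:
{"name": "jog_arm", "arguments": {"dr": [[0,0,0],[0,0,0],[0,0,0]], "translation": [[0,0,0],[0,0,0],[0,0,0]], "jaw": [0.25,0.25,0.25]}}

```text
clock: 34.4
position: [0.4895, 0.2117, 0.1796]
ee_rot: [0.475, 0.88, 0.0, 0.0]
ft_force: [0.2, 0.5, -2.9]
grip_width: 0.473
grasp_force: 51.5
```

```bash
python3 - <<'E'
from h import *
from workcell import optics,manip
go((.4886,.2117,.09))
q=lambda X:((proj("scene",X)-[200,100])*4).round(1)
p=manip.get_obs()["position"]
print("wide pred bottom",q(p-[0,0,.0625]),q(p-[0,0,.0525]),"narrow top",q((.4886,.2114,.086)),"mid",q((.4886,.2114,.03)),q((.4886,.2114,.014)))
im=cv2.resize(optics.camera("scene")["color"][100:200,200:300,::-1],(400,400),interpolation=cv2.INTER_CUBIC)
im2=cv2.resize(optics.camera("top")["color"][170:270,170:270,::-1],(400,400),interpolation=cv2.INTER_CUBIC)
cv2.imwrite("pics/l.png",np.hstack([im,im2]))
E
```

```text
clock 34.4 pos [0.4895 0.2117 0.1796] w 0.473 gf 51.5 F [ 0.2  0.5 -2.9] heading 33.32 zaxis [ 7.e-04  6.e-04 -1.e+00] j [-0.86  0.17  0.41  1.79 -0.07  1.19  0.15]
to (0.4886, 0.2117, 0.09) rows 4 each [ 0.005 -0.008  0.896]
wide pred bottom [191. 176.] [189.7 164.3] narrow top [194.1 212.2] mid [200.8 273.7] [202.6 290.6]
```

View pics/l.png

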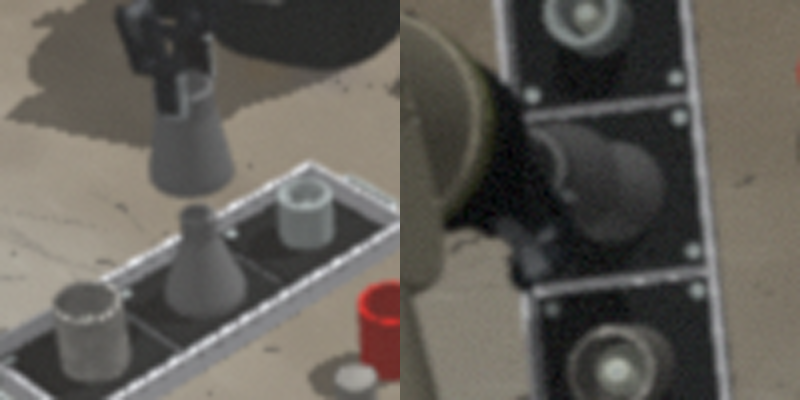

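The scene crop shows the wide reducer's base at x 149–234, bottom edge about y 195. The narrow one has its tube at x 181–217 and base at x 165–246, bottom edge about y 319. The wide one sits about 2 mm to the camera's left, so I'll check the depth direction with edge profiles.

```bash
python3 - <<'E'
from h import *
g=cv2.cvtColor(cv2.imread("pics/l.png")[:,:400],cv2.COLOR_BGR2GRAY).astype(float)
def bot(x,a,b):
    c=g[a:b,x-3:x+4].mean(1);lo,hi=c.min(),c.max();print(x,c[::4].round().astype(int).tolist());
bot(191,170,215);bot(205,295,340)
th=np.linspace(0,6.28,200)
def circ(c,r,z):
    P=np.array([((proj("scene",(c[0]+r*np.cos(t),c[1]+r*np.sin(t),z))-[200,100])*4+1.5) for t in th]);return P[:,0].min(),P[:,0].max(),P[:,1].max()
print("wide",circ((.4895,.2117),.03,.1171)); print("narrow",circ((.4886,.2114),.03,.010))
for y in(170,175,180,285,290,300):print(y,g[y,140:256:4].astype(int).tolist())
for d in((.004,0),(0,.004)): print("shift",d,circ((.4895+d[0],.2117+d[1]),.03,.1171))
E
```

```text
191 [77, 78, 77, 76, 77, 78, 83, 108, 125, 96, 74, 75]
205 [85, 85, 84, 81, 78, 72, 65, 59, 57, 59, 94, 163]
wide (np.float64(150.0959199236696), np.float64(234.77918333596813), np.float64(201.6516537786589))
narrow (np.float64(164.32299220379844), np.float64(244.6282340416385), np.float64(321.3041528721486))
170 [147, 145, 120, 92, 83, 82, 83, 82, 80, 79, 79, 79, 78, 77, 79, 82, 84, 86, 90, 93, 96, 98, 100, 108, 128, 139, 142, 137, 137]
175 [147, 145, 124, 94, 82, 82, 82, 82, 80, 81, 79, 78, 77, 78, 78, 80, 83, 86, 89, 91, 94, 95, 97, 111, 128, 136, 138, 141, 142]
180 [145, 144, 128, 100, 83, 82, 83, 82, 81, 79, 78, 78, 76, 76, 78, 80, 83, 86, 87, 89, 90, 91, 101, 120, 133, 136, 137, 138, 139]
285 [58, 56, 57, 58, 59, 59, 67, 82, 88, 88, 88, 87, 86, 84, 82, 82, 84, 87, 91, 93, 96, 101, 104, 107, 111, 111, 94, 68, 58]
290 [57, 58, 58, 58, 55, 54, 67, 85, 88, 86, 87, 86, 85, 84, 83, 83, 85, 87, 90, 93, 95, 99, 101, 104, 109, 109, 90, 66, 57]
300 [58, 56, 51, 48, 48, 50, 59, 78, 87, 86, 86, 85, 83, 84, 84, 82, 84, 87, 89, 91, 95, 96, 98, 100, 99, 88, 73, 61, 55]
shift (0.004, 0) (np.float64(154.81905840138984), np.float64(239.34846488354538), np.float64(199.53495337892468))
shift (0, 0.004) (np.float64(146.96802517137462), np.float64(231.51874099093038), np.float64(199.1461461402132))
```

The depth offsets match (-4.6 and -5 px). Only the sideways 2 mm, along tool -x, needs mending. I'll correct it and lower in stages.

Request:
{"name": "jog_arm", "arguments": {"dr": [[0,0,0],[0,0,0],[0,0,0],[0,0,0],[0,0,0],[0,0,0]], "translation": [[-0.08,0,0.2],[0,0,0.5],[0,0,0.5],[0,0,0.4],[0,0,0.2],[0,0,0]], "jaw": [0.25,0.25,0.25,0.25,0.25,0.25]}}

```text
clock: 35.1
position: [0.4898, 0.2098, 0.1329]
ee_rot: [0.475, 0.88, -0.001, -0.0]
ft_force: [0.2, -0.1, -3.6]
grip_width: 0.474
grasp_force: 51.4
```

Request:
{"name": "jog_arm", "arguments": {"dr": [[0,0,0],[0,0,0],[0,0,0],[0,0,0],[0,0,0],[0,0,0],[0,0,0]], "translation": [[0,0,0.25],[0,0,0.25],[0,0,0.25],[0,0,0.25],[0,0,0.2],[0,0,0],[0,0,0]], "jaw": [0.25,0.25,0.25,0.25,0.25,0.25,0.25]}}

```text
clock: 35.8
position: [0.4904, 0.21, 0.1041]
ee_rot: [0.475, 0.88, 0.0, 0.0]
ft_force: [-0.9, 0.5, -4.2]
grip_width: 0.471
grasp_force: 51.4
```

Request:
{"name": "jog_arm", "arguments": {"dr": [[0,0,0],[0,0,0],[0,0,0],[0,0,0],[0,0,0],[0,0,0]], "translation": [[0,0,0.1],[0,0,0.1],[0,0,0.1],[0,0,0.1],[0,0,0],[0,0,0]], "jaw": [0.25,0.25,0.25,0.25,0.25,0.25]}}

```text
clock: 36.4
position: [0.4903, 0.21, 0.094]
ee_rot: [0.475, 0.88, -0.0, -0.0]
ft_force: [0.2, -0.9, -3.4]
grip_width: 0.471
grasp_force: 51.5
```

Request:
{"name": "jog_arm", "arguments": {"dr": [[0,0,0],[0,0,0],[0,0,0]], "translation": [[0,0,0.04],[0,0,0.04],[0,0,0]], "jaw": [0.25,0.25,0.25]}}

```text
clock: 36.7
position: [0.4902, 0.21, 0.0919]
ee_rot: [0.475, 0.88, -0.0, -0.0]
ft_force: [-0.9, -0.5, -3.4]
grip_width: 0.468
grasp_force: 51.5
```

Request:
{"name": "jog_arm", "arguments": {"dr": [[0,0,0],[0,0,0],[0,0,0]], "translation": [[0,0,0.03],[0,0,0.03],[0,0,0]], "jaw": [0.25,0.25,0.25]}}

```text
clock: 37.0
position: [0.4902, 0.21, 0.0904]
ee_rot: [0.475, 0.88, -0.0, -0.0]
ft_force: [-0.2, 0.7, -3.1]
grip_width: 0.472
grasp_force: 51.5
```

Request:
{"name": "jog_arm", "arguments": {"dr": [[0,0,0],[0,0,0],[0,0,0]], "translation": [[0,0,0.03],[0,0,0],[0,0,0]], "jaw": [0.25,0.25,0.25]}}

```text
clock: 37.3
position: [0.4902, 0.21, 0.0898]
ee_rot: [0.475, 0.88, -0.0, -0.0]
ft_force: [-1.1, -0.6, -2.7]
grip_width: 0.471
grasp_force: 51.6
```

Request:
{"name": "jog_arm", "arguments": {"dr": [[0,0,0],[0,0,0],[0,0,0]], "translation": [[0,0,0.03],[0,0,0],[0,0,0]], "jaw": [0.25,0.25,0.25]}}

```text
clock: 37.6
position: [0.4903, 0.21, 0.0893]
ee_rot: [0.475, 0.88, 0.0, -0.0]
ft_force: [-2.9, -1.3, 3.9]
grip_width: 0.473
grasp_force: 52.1
```

```bash
python3 - <<'E'
from workcell import manip
o=manip.get_obs();print(o["position"],o["ft_force"],o["torque"])
E
```

```text
[0.49032845 0.21001983 0.0892979 ] [-2.94198    -1.2679522   3.88903253] [-0.43171666  0.80061047  0.03407187]
```

Contact came at the expected height with about 7 N. I'll ease the grip and release gently.

Request:
{"name": "jog_arm", "arguments": {"dr": [[0,0,0],[0,0,0],[0,0,0],[0,0,0],[0,0,0],[0,0,0],[0,0,0],[0,0,0]], "translation": [[0,0,0],[0,0,0],[0,0,0],[0,0,0],[0,0,0],[0,0,0],[0,0,0],[0,0,0]], "jaw": [0.4,0.45,0.5,0.55,0.6,0.7,0.75,0.75], "squeeze": 20}}

```text
clock: 38.4
position: [0.4903, 0.2101, 0.0891]
ee_rot: [0.475, 0.88, 0.0, 0.0]
ft_force: [-0.5, 0.9, 0.0]
grip_width: 0.748
grasp_force: 0.0
```

Request:
{"name": "jog_arm", "arguments": {"dr": [[0,0,0],[0,0,0],[0,0,0],[0,0,0],[0,0,0],[0,0,0],[0,0,0]], "translation": [[0,0,-0.2],[0,0,-0.6],[0,0,-1],[0,0,-1],[0,0,-1],[0,0,-0.6],[0,0,0]], "jaw": [0.75,0.75,0.75,0.75,0.75,0.75,0.75]}}

```text
clock: 39.1
position: [0.4915, 0.2105, 0.2016]
ee_rot: [0.475, 0.88, 0.002, 0.001]
ft_force: [0.6, -0.1, 0.5]
grip_width: 0.749
grasp_force: 0.0
```

```bash
python3 - <<'E'
from h import *
from workcell import optics
go((.46,.05,.2))
im=cv2.resize(optics.camera("scene")["color"][120:220,180:330,::-1],None,fx=2.6,fy=2.6,interpolation=cv2.INTER_CUBIC)
im2=cv2.resize(optics.camera("top")["color"][170:270,180:330,::-1],None,fx=2.6,fy=2.6,interpolation=cv2.INTER_CUBIC)
cv2.imwrite("pics/m.png",np.hstack([im,im2]))
E
```

```text
clock 39.1 pos [0.4915 0.2105 0.2016] w 0.749 gf 0.0 F [ 0.6 -0.1  0.5] heading 33.33 zaxis [ 0.0035  0.0025 -1.    ] j [-0.87  0.15  0.41  1.77 -0.06  1.24  0.15]
to (0.46, 0.05, 0.2) rows 5 each [-0.935 -0.916  0.009]
```

View pics/m.png

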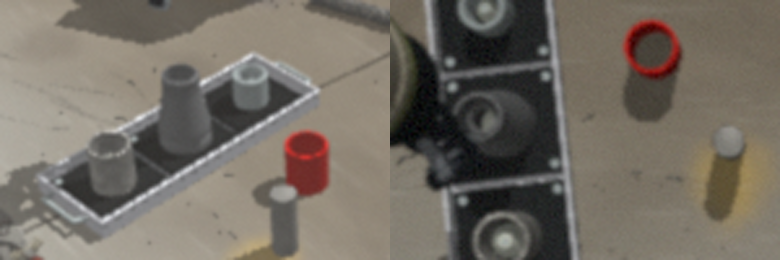

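The wide reducer stands upright over the narrow one at (183,110), whose top shows in its bore at (486,118) in the right crop. The pipe, socket and bar stand in place and the gripper is clear, so I'm handing in.

```bash
python3 -c "
from workcell import manip
print(manip.hand_in())"
```

```text
the job is handed in; nothing more can be done
None
```

The job is handed in at about 39 s: by the last pictures the pipe, the socket and both reducers stand on their nests, the wide reducer resting loose over the narrow one (about 7 N at contact), and I did not touch the eccentric reducer or the bar; the hand-in call gave no verdict.

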